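# Strip the gearbox output shaft

### The arm

A 6-joint arm with a two-finger parallel gripper is mounted at the origin on a cart in front of the work surface, level with it; the furniture and walls round the work are solid. World frame = base frame: x ahead of the robot, y to its left, z up, the work surface at z = 0. Lengths are in m, angles in rad, forces in N, time in s.
With the tool pointing down it reaches from about 0.375 to 0.75 m from the base axis. Payload 9 kg.
Tool frame: the origin (TCP) lies midway between the tips of the shut fingers; the grasp point (between the pads) lies 19 mm behind it; z points along the fingers, y is the line along which they close (so a half turn about z gives the same grasp; the last joint's range is limited). The gripper opens to 85 mm and grips with 20 to 120 N. Pads are 22 mm wide; open, the fingers measure 114 mm over their backs; the gripper's body (76 mm by 85 mm) begins 54 mm behind the grasp point. The pads swing forward as they close: fully open they stand 13 mm farther back than shut.
Start: joints at [-0.218, 0.104, 0.097, 1.564, 0, 1.353], TCP at [0.6, 0, 0.231] pointing down, gripper open.
Joint ranges: [-2.99, 2.99], [-0.84, 1.86], [-1.1, 1.16], [-1.84, 2.11], [-1.51, 1.56], [-3.14, 3.14]. Speed limits (rad/s): [2.22, 2.22, 2.57, 3.14, 3.14, 3.14].

### API

Orientations are given as a rotation vector (axis times angle).
In Python, from rig import bot, optics, order gives the robot as it stands. The module is installed in compiled form; this text tells all that it offers.
- The arm moves only by the shell command python3 -m crank 'ROWS' [FORCE]. ROWS is JSON, a list of rows, each a list of 5 numbers: the opening, from 0 (shut) to 1 (fully open), then the shift along the tool's x, y, z normalised to -1 to 1, where 1 is 0.1 m, then the turn about the tool's z normalised to -1 to 1, where 1 is 90 degrees. In form: [[jaw, x, y, z, turn], ...]. A call has 1 to 10 rows; each row is the pose to reach, as a shift and turn from the pose commanded when the call began, along the tool's axes at that moment; what a row does not reach only later rows make up. A row lasts 1/12 s, in which the tool goes at most 41.7 mm and 7.16 degrees, less where a joint would pass 70% of its speed; a pose out of reach is approached as far as the arm can. A call with a number of a shift or a turn outside -1 to 1 is refused whole. A call with a gripper value outside its range is refused whole. The fingers move at their own pace and stop on an object; FORCE is the grip in N (left out, the last holds). Time passes only in rows, so rows that repeat a pose let the fingers close. It gives the time, the measured TCP pose, the force, the opening and the grip force at its end, in the units of the state.
- bot.observe(): the state, without advancing time (a new reading comes with each control period).
- optics.camera(name): name is "scene" or "side" or "wrist"; returns a dict with "frame" (400x640x3 uint8, red, green, blue), "intrinsics" (3x3 intrinsics, pixels), "k1" (the pictures are not rectified: a ray, as slopes to the right and down, at radius r is drawn at 1 + k1 r^2 times it, then the intrinsics apply), "R" (3x3) and "t" (3): a world point X has camera coordinates R X + t; the wrist camera has in their place "tool_from_camera" (4x4, takes a point from camera to tool coordinates, whose origin is the TCP and whose axes are the flange's). Camera axes: x right, y down, z forward; pixel columns grow to the right and rows downward; lengths in m; the calibration is good to about 2 mm. A picture is of the moment at which its call begins: read the wrist's pose just before it. There is no depth.
- order.close_job(): hands the job in; it is judged then, once.
The state is a dict: "clock": time; "joints": joint angles; "qvel": joint speeds; "joint_efforts": joint torques, N m; "eef_pos": TCP position; "eef_rot": TCP orientation; "contact_force": force on the tool from outside, world axes, zero at the start; "moment": the same for the moment, N m; "opening": opening from 0.0 (shut) to 1.0 (fully open); "grasp_force": force on a finger pad.
Only numpy, scipy, OpenCV 4.12 (cv2) and the standard library are available. Lean on these libraries where they do the work, as an engineer would, in place of code of your own. Each camera call takes 0.05 s, during which the arm holds its last target. There are 200 camera calls.

### The job

Strip the gearbox shaft that stands clamped upright in the grey bench stand, in the order its parts come off: turn the brass retainer at the top until its slot lines up with the crossbar of the T head, lift it off and lay it in the round steel dish, then put the small dark sprocket over the thin steel peg, the ball bearing into the blue wash tray, and the large gear over the thick wooden peg. Each part must end lying flat, the same way up as it sat on the shaft, with the sprocket and the gear right down on their wooden blocks. Do not shove or upset the blue oil can.

Things in the scene. Friction and masses are not known exactly. Their poses are not given: they have to be found in the camera images.
- shaft_stand: Fixed grey bench stand (base 112 x 92 x 14 mm) with the steel shaft upright on its z axis; origin at its underside. The stepped shaft, 33 to 11 mm thick, ends at 99 mm in a T head: a crossbar 24 mm long along the stand's x, 5 mm wide, 7 mm high, underside at 91.5 mm. It carries from the bottom gear (on a shoulder at 40 mm), bearing, sprocket, retainer, each resting on the one below.
- retainer: Loose brass part on top, 10 mm high, 37 mm long in x, flats 32 mm apart facing +y and -y (pinch there). Bore 14 mm with a through slot 10 mm wide, 28 mm long along its x. Locked 2.5 mm under the T head, its slot 0.9 to 1.57 rad off the bar, either way; turns freely; with x along the bar (either way round, within 0.15 rad) it lifts off. Origin: centre of underside, at 79 mm on the shaft. 0.06 kg.
- sprocket: Loose dark steel chain sprocket with 10 teeth: toothed disc 47 mm across from 4 to 11 mm above its underside, below it a hub 34 mm across and 4 mm high; bore 27 mm (all but the retainer pass over the T head). Origin: centre of the underside, at 68 mm height on the shaft. About 0.10 kg. Grip it round the teeth.
- bearing: Loose ball bearing, bright rings with a red seal, 55 mm across, 12 mm high, bore 30 mm. Origin: centre of the underside, at 56 mm height on the shaft. About 0.13 kg.
- gear: Loose bright steel gear with 30 teeth, 65 mm across and 16 mm high, with a sunk web; bore 36 mm. Origin: centre of the underside, at 40 mm height on the shaft. About 0.26 kg. Grip it round the teeth.
- steel_dish: Fixed round stainless dish, 110 mm across the rim, 25 mm high, floor 6 mm above the bench and about 83 mm across, sides flaring. Place of the retainer. Origin: centre of the underside.
- thin_peg: Fixed hardwood block 84 x 84 x 16 mm with a thin upright steel peg 17 mm across in its middle, top at 50 mm, tapered over the last 8 mm. Place of the sprocket. Origin: centre of the block's underside, peg axis its z.
- thick_peg: Fixed hardwood block 84 x 84 x 16 mm with a thick upright wooden peg 28.5 mm across in its middle, top at 56 mm, tapered over the last 8 mm. Place of the gear (the sprocket's bore does not pass over it). Origin: centre of the block's underside, peg axis its z.
- wash_tray: Fixed shallow square blue plastic wash tray, 100 x 100 mm, 7.5 mm high, walls and floor 3 mm thick. Place of the bearing. Origin: centre of the underside.
- oil_can: Loose blue pump oil can standing beyond the work on the left, 74 mm across, 157 mm high with its spout, which with the lever makes it 154 mm long along its y. Bystander: leave it alone. Origin: centre of the underside.

How it is judged:
On the way, in this order (a step that is already met when the one before it is completed fails the run):
1. the retainer lies flat in the round steel dish (horizontal distance between retainer and steel_dish below 0.035 m and z of retainer in the frame of steel_dish between 0.003 and 0.012 m and angle between retainer's own z axis and vertical below 0.15 rad and linear speed of retainer below 0.02 m/s), for 0.2 s.
2. the sprocket is down on the thin peg's block (horizontal distance between sprocket and thin_peg below 0.008 m and z of sprocket in the frame of thin_peg between 0.012 and 0.02 m and angle between sprocket's own z axis and vertical below 0.12 rad and linear speed of sprocket below 0.02 m/s), for 0.2 s.
3. the bearing lies flat in the wash tray (x of bearing in the frame of wash_tray between -0.027 and 0.027 m and y of bearing in the frame of wash_tray between -0.027 and 0.027 m and z of bearing in the frame of wash_tray between 0 and 0.007 m and angle between bearing's own z axis and vertical below 0.12 rad and linear speed of bearing below 0.02 m/s), for 0.2 s.
4. the gear is down on the thick peg's block (horizontal distance between gear and thick_peg below 0.008 m and z of gear in the frame of thick_peg between 0.012 and 0.02 m and angle between gear's own z axis and vertical below 0.12 rad and linear speed of gear below 0.02 m/s), for 0.2 s.
At the end, for the whole second after the job is handed in: Retainer flat in the dish (centre within 35 mm of the dish's), sprocket over the thin peg and gear over the thick peg (within 8 mm of the axis, down on the block to 4 mm), bearing flat on the wash tray's floor; all the right way up to about 7 degrees, released and at rest (all of step 1 and all of step 2 and all of step 3 and all of step 4); the robot touches nothing.
It fails at once if the oil can is shoved more than 30 mm or tipped (distance of oil_can from where it was at the start of the episode above 0.03 m or angle between oil_can's own z axis and vertical above 0.35 rad).
It also fails if it takes over 106 s, if anything falls off the work surface, if the arm or the gripper's body presses on something with over 40 N, if the wrist force passes 120 N, or if a joint passes its speed limit or range.

## Working session

There is one attempt and no reset: what is moved stays moved. The work goes in short steps, Python scripts to look and compute and a shell command to move; the robot and the scene stay as the last step left them, time stands still between calls to the robot, and variables do not carry over. Pictures are saved under pics/ and viewed, at most 14 in all, crops included, and the job is handed in when it is done.

```bash
mkdir -p pics; cat > h.py <<'E'
import numpy as np, cv2
from scipy.spatial.transform import Rotation as Ro
from rig import bot, optics, order
def cam(name):
    s=bot.observe(); c=optics.camera(name); c['img']=cv2.cvtColor(c['frame'],cv2.COLOR_RGB2BGR)
    if name=='wrist':
        T=np.eye(4);T[:3,:3]=Ro.from_rotvec(s['eef_rot']).as_matrix();T[:3,3]=s['eef_pos']
        W=T@np.array(c['tool_from_camera']); c['R']=W[:3,:3].T; c['t']=-W[:3,:3].T@W[:3,3]
    c['R']=np.array(c['R']);c['t']=np.array(c['t']);c['K']=np.array(c['intrinsics'])
    return c
def ray(c,u,v):
    K=c['K'];d=np.array([(u-K[0,2])/K[0,0],(v-K[1,2])/K[1,1]]);x=d.copy()
    for _ in range(20): x=d/(1+c['k1']*(x@x))
    return -c['R'].T@c['t'], c['R'].T@np.array([x[0],x[1],1.])
def onz(c,u,v,z):
    o,d=ray(c,u,v); return o+d*(z-o[2])/d[2]
def proj(c,X):
    p=c['R']@np.array(X)+c['t'];x=p[:2]/p[2];x=x*(1+c['k1']*(x@x));return c['K'][:2,:2]@x+c['K'][:2,2]
E
python3 - <<'E'
from h import *
s=bot.observe();print({k:np.round(v,3) for k,v in s.items()})
for n in('scene','side','wrist'):
    c=cam(n);cv2.imwrite(f'pics/{n}0.png',c['img']);print(n,np.round(-c['R'].T@c['t'],3),c['K'][0,0],c['k1'],np.round(c['R'],2).tolist())
E
```

```text
{'clock': np.float64(0.0), 'joints': array([-0.218,  0.105,  0.096,  1.564, -0.   ,  1.353]), 'qvel': array([-0.   ,  0.   , -0.001, -0.   , -0.   , -0.   ]), 'joint_efforts': array([ 1.0000e-03, -5.5693e+01,  5.0364e+01,  1.7000e-02, -0.0000e+00,
       -0.0000e+00]), 'eef_pos': array([0.6  , 0.   , 0.231]), 'eef_rot': array([-2.221e+00, -2.221e+00,  1.000e-03]), 'contact_force': array([-0.114, -0.035, -0.375]), 'moment': array([0.013, 0.049, 0.021]), 'grasp_force': np.float64(0.0), 'opening': np.float64(0.999)}
scene [-0.083  1.044  0.753] 423.1734501259055 -0.07568941630112558 [[-0.85, -0.52, -0.0], [-0.26, 0.43, -0.86], [0.45, -0.74, -0.5]]
side [0.23  1.024 0.581] 378.11623749994396 -0.019935176575100046 [[-0.96, -0.27, 0.02], [-0.13, 0.42, -0.9], [0.24, -0.87, -0.44]]
wrist [0.599 0.065 0.373] 284.7472199771878 -0.019735598765151543 [[1.0, 0.0, -0.0], [0.0, -0.96, 0.26], [-0.0, -0.26, -0.96]]
```

View pics/scene0.png

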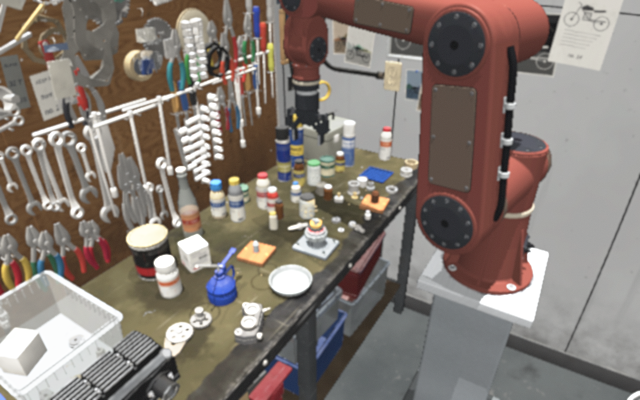

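View pics/side0.png

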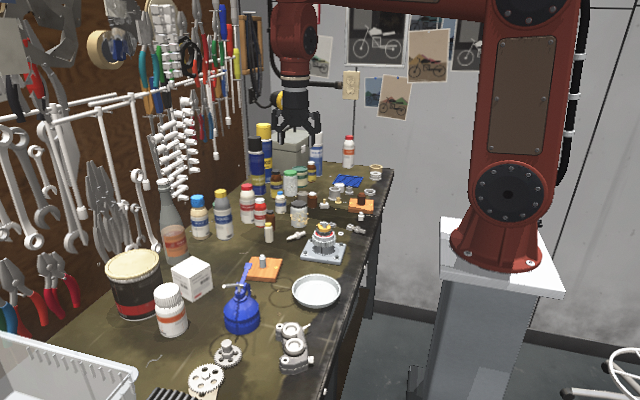

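View pics/wrist0.png

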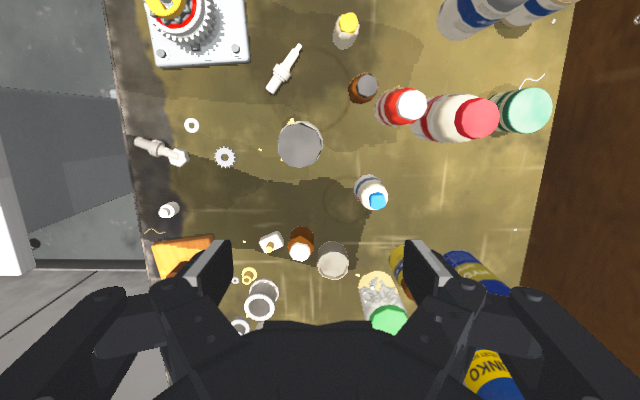

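The scene view shows the dish (290,280), stand (317,243), orange blocks (257,252) and (375,202), tray (376,175) and oil can (221,288). In the side view they are at (316,290), (323,250), (264,268), (361,204), (348,182) and (242,312). The wrist view shows the stand at upper left and an orange block at (180,258).

```bash
python3 - <<'E'
from h import *
c=cam('scene');d=cam('side')
for n,a,b,z in(('dish',(290,280),(316,290),.02),('stand',(317,243),(323,250),.014),('block1',(257,253),(264,269),.016),('block2',(375,202),(361,204),.016),('tray',(376,175),(348,182),.004),('can',(221,292),(242,318),.03),('cantip',(234,250),(248,266),.15)):
    print(n,onz(c,*a,z).round(3),onz(d,*b,z).round(3))
for n,k in(('scene',c),('side',d)):
    hsv=cv2.cvtColor(k['img'],cv2.COLOR_BGR2HSV)
    for nm,lo,hi,z in(('orange',(8,150,120),(20,255,255),.016),('blue',(105,180,60),(125,255,255),.005)):
        m=cv2.inRange(hsv,lo,hi);m=cv2.morphologyEx(m,cv2.MORPH_CLOSE,np.ones((3,3)));N,l,st,ce=cv2.connectedComponentsWithStats(m)
        for i in range(1,N):
            p=onz(k,*ce[i],z)
            if st[i,4]>80 and .2<p[0]<.9: print(n,nm,st[i].tolist(),p.round(3))
x0,y0,w,h=220,150,200,160
cr=np.hstack([cv2.resize(c['img'][150:310,200:400],None,fx=2,fy=2),cv2.resize(d['img'][160:320,220:400],None,fx=2,fy=2)])
cv2.imwrite('pics/crop1.png',cr)
E
```

```text
dish [0.425 0.361 0.02 ] [0.425 0.356 0.02 ]
stand [0.456 0.177 0.014] [0.458 0.18  0.014]
block1 [0.575 0.311 0.016] [0.575 0.311 0.016]
block2 [ 0.41  -0.129  0.016] [ 0.411 -0.132  0.016]
tray [ 0.503 -0.341  0.004] [ 0.501 -0.337  0.004]
can [0.539 0.498 0.03 ] [0.541 0.498 0.03 ]
cantip [0.509 0.464 0.15 ] [0.527 0.481 0.15 ]
```

View pics/crop1.png

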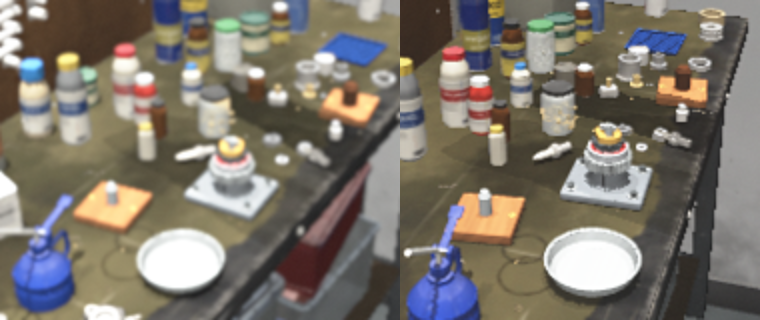

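The crop shows that block 1 (0.575,0.311) carries the thin steel peg and block 2 (0.41,-0.13) the thick brown peg. The dish, tray and can agree between the two views. I'll move above the stand for a close look.

```bash
python3 -m crank '[[1,1,-1,0,0],[1,1,-1,0,0],[1,1,-1,0,0],[1,1,-1,0,0],[1,1,-1,0,0]]' 40; python3 -m crank '[[1,0.3,-0.43,0,0],[1,0.3,-0.43,0,0],[1,0.3,-0.43,0,0],[1,0.3,-0.43,0,0]]'
python3 - <<'E'
from h import *
c=cam('wrist');cv2.imwrite('pics/w1.png',c['img']);print(bot.observe()['eef_pos'])
E
```

```text
clock: 0.67
eef_pos: [0.4978, 0.1026, 0.2319]
eef_rot: [-2.218, -2.225, -0.001]
contact_force: [0.0, 0.4, 0.8]
opening: 1.004
grasp_force: 0.0
clock: 1.0
eef_pos: [0.4575, 0.1299, 0.2316]
eef_rot: [2.22, 2.221, 0.001]
contact_force: [0.5, -0.9, 0.2]
opening: 0.999
grasp_force: 0.0
[0.45785788 0.12953631 0.23155698]
```

View pics/w1.png

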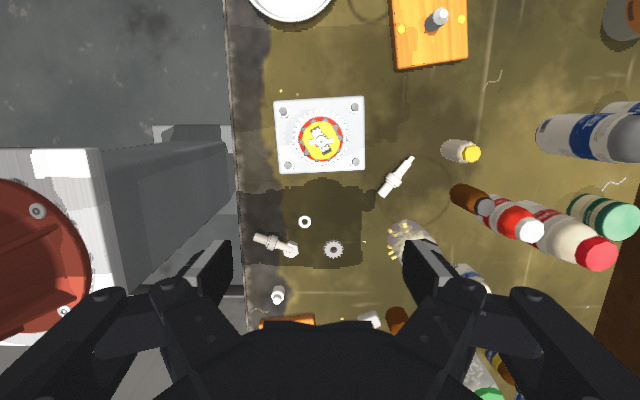

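```bash
python3 - <<'E'
from h import *
c=cam('wrist');im=c['img']
cv2.imwrite('pics/w1c.png',cv2.resize(im[80:190,260:380],None,fx=5,fy=5,interpolation=cv2.INTER_CUBIC))
hsv=cv2.cvtColor(im,cv2.COLOR_BGR2HSV)
m=cv2.inRange(hsv,(22,120,90),(35,255,255));m[:80]=0;m[190:]=0;m[:,:260]=0;m[:,380:]=0
p=np.argwhere(m)[:,::-1].astype(np.float32);print(len(p),p.min(0),p.max(0),cv2.minAreaRect(p))
(u,v),_,_=cv2.minAreaRect(p);print(onz(c,u,v,.089))
E
```

```text
704 [268.  89.] [346. 182.] ((306.84283447265625, 135.86758422851562), (96.76799774169922, 72.67655944824219), 86.58341979980469)
[0.44738065 0.17886731 0.089     ]
```

View pics/w1c.png

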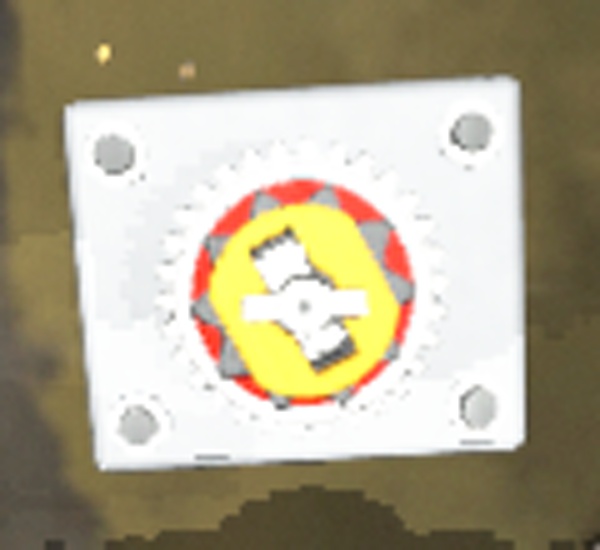

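The crop shows the T bar horizontal, about (243,308) to (368,303), with the slot running from (272,243) to (335,362). So the retainer is roughly 62° clockwise off the bar in the world frame.

```bash
python3 - <<'E'
from h import *
c=cam('wrist');im=c['img']
f=lambda x,y,z:onz(c,260+(x+.5)/5-.5,80+(y+.5)/5-.5,z)
a,b=f(243,308,.099),f(368,303,.099);print('bar',(a+b)/2,np.linalg.norm(a-b),np.degrees(np.arctan2(*(b-a)[1::-1])))
a,b=f(272,243,.089),f(335,362,.089);print('slot',(a+b)/2,np.linalg.norm(a-b),np.degrees(np.arctan2(*(b-a)[1::-1])))
hsv=cv2.cvtColor(im,cv2.COLOR_BGR2HSV)
m=cv2.inRange(hsv,(22,140,150),(35,255,255));N,l,st,ce=cv2.connectedComponentsWithStats(m)
for i in range(1,N):
    if st[i,4]>150 and 280<ce[i,0]<370 and 80<ce[i,1]<190:
        cs=cv2.findContours((l==i).astype(np.uint8),0,1)[0][0][:,0]
        P=np.float32([onz(c,*q,.089)[:2]*1000 for q in cs]);r=cv2.minAreaRect(P);print('brass',r)
# stand corners
q=[onz(c,260+x/5,80+y/5,.014) for x,y in((67,104),(517,78),(523,448),(100,468))]
print('stand',np.mean(q,0),[round(float(np.degrees(np.arctan2(*(q[j]-q[i])[1::-1]))),1) for i,j in((0,1),(3,2),(3,0),(2,1))],np.linalg.norm(q[1]-q[0]),np.linalg.norm(q[3]-q[0]))
E
```

```text
bar [0.46096921 0.17475796 0.099     ] 0.023767662169201044 2.2964580138670003
slot [0.46077088 0.17449597 0.089     ] 0.026220525992903934 -61.58195501007229
brass ((460.568603515625, 174.95904541015625), (31.709152221679688, 36.60807418823242), 27.82172393798828)
stand [0.46158453 0.17430693 0.014     ] [3.2, 2.8, 93.2, 93.4] 0.10815697901124433 0.08897545039046008
```

```bash
python3 -m crank '[[1,0.45,0.033,0,-0.311],[0.6,0.45,0.033,0,-0.311],[0.6,0.45,0.033,0,-0.311],[0.6,0.45,0.033,0,-0.311],[0.6,0.45,0.033,0.5,-0.311],[0.6,0.45,0.033,1,-0.311],[0.6,0.45,0.033,1,-0.311],[0.6,0.45,0.033,1,-0.311]]'
python3 - <<'E'
from h import *
c=cam('wrist');cv2.imwrite('pics/w2.png',c['img']);s=bot.observe();print(s['eef_pos'],s['eef_rot'],s['joints'])
E
```

```text
clock: 1.82
eef_pos: [0.4581, 0.1741, 0.1264]
eef_rot: [-1.617, -2.687, 0.007]
contact_force: [-0.6, 0.0, -0.3]
opening: 0.602
grasp_force: 0.0
[0.45944443 0.17433785 0.12949887] [-1.61798607 -2.68942723  0.00362355] [ 9.58347610e-02 -2.21514193e-01 -4.01292720e-01  1.39478403e+00
 -8.40993084e-05  1.17903975e+00]
```

View pics/w2.png

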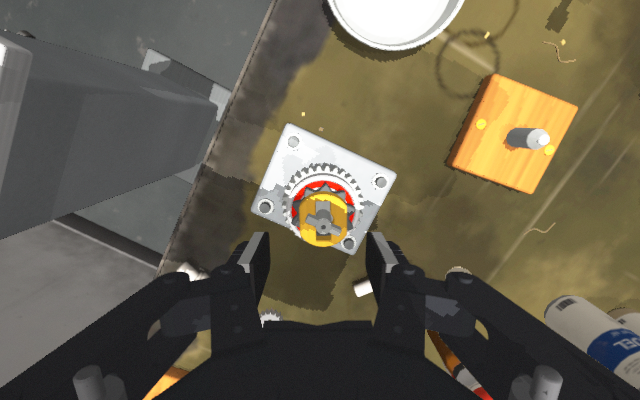

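The retainer sits centred between the fingers at (322,222), with its slot along the image's vertical. I'll go down and pinch.

```bash
python3 -m crank '[[0.6,0.01,0.005,0.25,0],[0.6,0.01,0.005,0.5,0],[0.6,0.01,0.005,0.52,0],[0.6,0.01,0.005,0.52,0],[0.6,0.01,0.005,0.52,0]]' 30;  python3 -m crank '[[0.3,0,0,0,0],[0.3,0,0,0,0],[0.3,0,0,0,0],[0.3,0,0,0,0],[0.3,0,0,0,0],[0.3,0,0,0,0]]'
python3 - <<'E'
from h import *
c=cam('wrist');cv2.imwrite('pics/w3.png',c['img'][80:380,160:480]);s=bot.observe();print(s['eef_pos'],s['opening'])
E
```

```text
clock: 2.28
eef_pos: [0.4616, 0.176, 0.0816]
eef_rot: [1.618, 2.691, 0.002]
contact_force: [0.6, -0.2, 1.2]
opening: 0.595
grasp_force: 0.0
clock: 2.78
eef_pos: [0.4618, 0.1762, 0.0816]
eef_rot: [1.617, 2.69, 0.003]
contact_force: [-0.5, 0.4, 6.5]
opening: 0.364
grasp_force: 29.4
[0.46169608 0.17619815 0.08158361] 0.36298193206738427
```

View pics/w3.png

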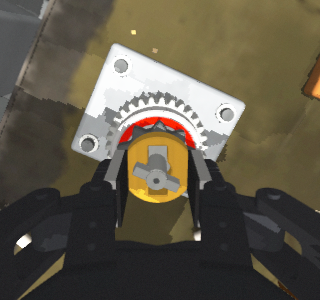

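Pinched at an opening of 0.364, which is about 31 mm and matches the flats. Next I turn it 65° counter-clockwise.

```bash
python3 -m crank '[[0.3,-0.005,-0.005,-0.008,-0.08],[0.3,-0.005,-0.005,-0.008,-0.16],[0.3,-0.005,-0.005,-0.008,-0.24],[0.3,-0.005,-0.005,-0.008,-0.32],[0.3,-0.005,-0.005,-0.008,-0.4],[0.3,-0.005,-0.005,-0.008,-0.48],[0.3,-0.005,-0.005,-0.008,-0.56],[0.3,-0.005,-0.005,-0.008,-0.64],[0.3,-0.005,-0.005,-0.008,-0.72],[0.3,-0.005,-0.005,-0.008,-0.722]]'; python3 -m crank '[[0.3,0,0,0,0],[0.3,0,0,0,0]]'
python3 - <<'E'
from h import *
c=cam('wrist');cv2.imwrite('pics/w4.png',c['img'][120:330,200:440].repeat(2,0).repeat(2,1));s=bot.observe();R=Ro.from_rotvec(s['eef_rot']).as_matrix();print(s['eef_pos'],s['opening'],s['joints'],np.degrees(np.arctan2(R[1,1],R[0,1])))
E
```

```text
clock: 3.67
eef_pos: [0.4611, 0.1756, 0.0816]
eef_rot: [-0.09, 3.138, 0.0]
contact_force: [0.4, -0.4, 3.4]
opening: 0.357
grasp_force: 30.2
clock: 3.83
eef_pos: [0.4611, 0.1756, 0.0816]
eef_rot: [-0.074, 3.138, 0.0]
contact_force: [-0.7, 1.4, 6.4]
opening: 0.367
grasp_force: 30.5
[0.4611136 0.1755539 0.081579 ] 0.35966177688862777 [ 9.79884733e-02 -2.02139011e-01 -4.72099034e-01  1.29838162e+00
  7.07842425e-07  5.08691783e-02] 92.69974560451814
```

View pics/w4.png

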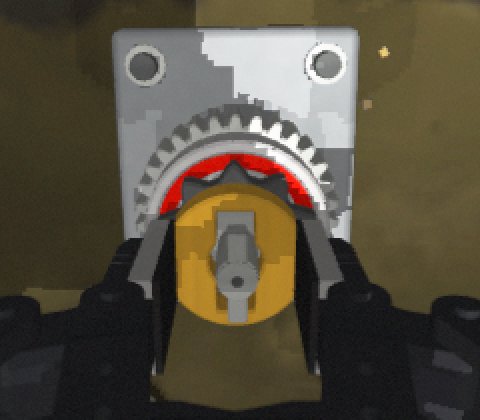

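The slot now lies along the bar. I'll lift.

```bash
python3 -m crank '[[0.3,0,0,-0.08,0],[0.3,0,0,-0.16,0],[0.3,0,0,-0.24,0],[0.3,0,0,-0.4,0],[0.3,0,0,-0.7,0],[0.3,0,0,-1,0],[0.3,0,0,-1,0],[0.3,0,0,-1,0]]'
python3 - <<'E'
from h import *
c=cam('wrist');im=c['img'];cv2.imwrite('pics/w5.png',np.hstack([im[:330,120:520],cam('side')['img'][:330,200:500]]));s=bot.observe();print(s['eef_pos'])
# dish from scene views
for n in('scene','side'):
    k=cam(n);o=proj(k,(.425,.36,.02));x,y=o.astype(int);print(o)
    g=k['img'][y-30:y+30,x-40:x+40];m=cv2.inRange(cv2.cvtColor(g,cv2.COLOR_BGR2HSV),(0,0,110),(180,60,255))
    N,l,st,ce=cv2.connectedComponentsWithStats(m);i=1+np.argmax(st[1:,4]);print(st[i],ce[i],onz(k,ce[i][0]+x-40,ce[i][1]+y-30,.02))
E
```

```text
clock: 4.55
eef_pos: [0.4614, 0.1756, 0.1826]
eef_rot: [-0.08, 3.137, 0.0]
contact_force: [-0.7, -0.2, -2.0]
opening: 0.363
grasp_force: 29.9
[0.45988456 0.17543303 0.17974489]
[290.15787051 279.8314875 ]
[  17   15   46   32 1150] [39.80086957 30.04869565] [0.42756927 0.35794066 0.02      ]
[315.72357268 291.05528974]
[  16   12   50   35 1337] [40.81824981 28.81376215] [0.42607283 0.35568099 0.02      ]
```

View pics/w5.png

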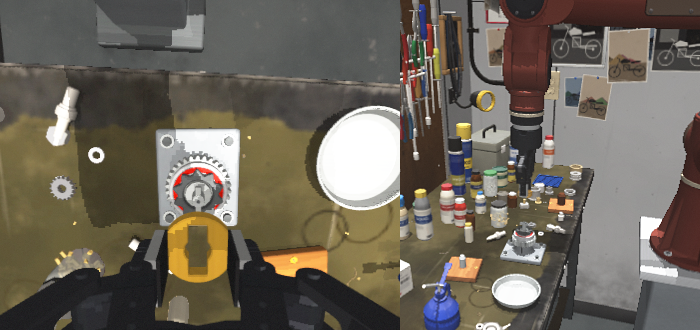

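The retainer is clear of the head. Both views put the dish at (0.426,0.357), so I carry it there.

```bash
python3 -m crank '[[0.3,0.06,0.35,0,0],[0.3,0.13,0.7,0,0],[0.3,0.13,0.92,0,0],[0.3,0.13,0.92,0,0]]';python3 -m crank '[[0.3,0.06,0.35,0,0],[0.3,0.13,0.7,0,0],[0.3,0.13,0.91,0,0],[0.3,0.13,0.91,0.3,0],[0.3,0.13,0.91,0.65,0],[0.3,0.13,0.91,1,0],[0.3,0.13,0.91,1,0]]'; python3 -m crank '[[0.3,0,0,0.3,0],[0.3,0,0,0.5,0],[0.3,0,0,0.62,0],[0.3,0,0,0.68,0],[0.3,0,0,0.70,0],[0.3,0,0,0.70,0],[0.3,0,0,0.70,0]]'
```

```text
clock: 5.08
eef_pos: [0.4409, 0.2696, 0.1789]
eef_rot: [0.086, -3.139, -0.001]
contact_force: [-0.2, 0.2, -1.1]
opening: 0.364
grasp_force: 30.1
clock: 5.67
eef_pos: [0.42, 0.3542, 0.072]
eef_rot: [0.081, -3.13, 0.008]
contact_force: [-1.6, -1.6, -3.1]
opening: 0.362
grasp_force: 30.2
clock: 6.25
eef_pos: [0.4256, 0.3572, 0.0116]
eef_rot: [-0.081, 3.139, 0.001]
contact_force: [0.2, 0.0, -0.9]
opening: 0.362
grasp_force: 30.2
```

```bash
python3 -m crank '[[0.3,0,0,0.02,0],[0.3,0,0,0.025,0],[0.3,0,0,0.025,0],[0.5,0,0,0.025,0],[0.5,0,0,0.025,0],[0.5,0,0,0.025,0],[0.5,0,0,0.025,0]]';python3 -m crank '[[0.5,0,0,-0.3,0],[0.6,0,0,-0.6,0],[0.7,0,0,-1,0],[0.7,0,0,-1,0],[0.7,0,0,-1,0]]'
python3 - <<'E'
from h import *
c=cam('wrist');im=c['img'];cv2.imwrite('pics/w6.png',im);s=bot.observe();print(s['eef_pos'])
E
```

```text
clock: 6.83
eef_pos: [0.4245, 0.3568, 0.0075]
eef_rot: [0.081, -3.14, 0.0]
contact_force: [-0.2, -0.5, -0.2]
opening: 0.502
grasp_force: 0.0
clock: 7.25
eef_pos: [0.4264, 0.3577, 0.1105]
eef_rot: [-0.081, 3.136, 0.003]
contact_force: [0.5, 0.4, -0.9]
opening: 0.701
grasp_force: 0.0
[0.42526094 0.35716583 0.10839969]
```

View pics/w6.png

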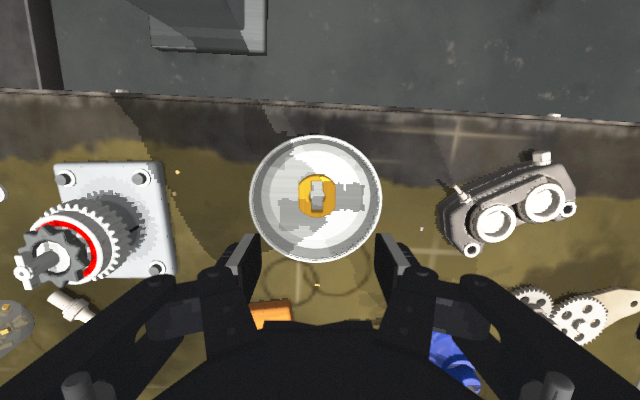

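The retainer lies flat in the dish at (317,195), well centred. From the earlier view I'll work out where the fingertips are when open, and measure the peg.

```bash
python3 - <<'E'
from h import *
c=cam('wrist');T=np.linalg.inv(np.array(c['tool_from_camera']));k=dict(c,R=T[:3,:3],t=T[:3,3])
for z in(-.03,-.02,-.01,-.005,0): print(z,*[proj(k,(x,y,z)).round(0) for x in(.011,-.011) for y in(-.02975,.02975)])
s=bot.observe()
W=np.eye(4);W[:3,:3]=Ro.from_rotvec([-1.61798607,-2.68942723,0.00362355]).as_matrix();W[:3,3]=[.45944443,.17433785,.12949887];M=W@np.array(c['tool_from_camera'])
k2=dict(c,R=M[:3,:3].T,t=-M[:3,:3].T@M[:3,3])
im=cv2.imread('pics/w2.png')
print('peg top',onz(k2,541,139,.050),'base',onz(k2,512,139,.016))
hsv=cv2.cvtColor(im,cv2.COLOR_BGR2HSV);m=cv2.inRange(hsv,(8,120,90),(24,255,255));m[:,:440]=0;m[:60]=0;m[200:]=0;m[:,590:]=0
p=np.array([onz(k2,*q,.016)[:2]*1000 for q in cv2.convexHull(np.argwhere(m)[:,::-1].astype(np.int32))[:,0]],np.float32);print(cv2.minAreaRect(p))
E
```

```text
-0.03 [250. 252.] [388. 253.] [253. 297.] [385. 297.]
-0.02 [255. 243.] [383. 243.] [258. 284.] [380. 285.]
-0.01 [260. 234.] [379. 235.] [262. 274.] [376. 274.]
-0.005 [261. 231.] [377. 231.] [264. 269.] [374. 269.]
0 [263. 227.] [375. 227.] [265. 264.] [373. 264.]
peg top [0.58601735 0.30146848 0.05      ] base [0.58710014 0.29952328 0.016     ]
((564.86279296875, 311.24554443359375), (128.20880126953125, 110.8702392578125), 9.405549049377441)
```

```bash
python3 -m crank '[[0.7,0,0,-0.3,0],[0.7,-0.03,-0.25,-0.4,0],[0.7,-0.1,-0.6,-0.4,0],[0.7,-0.13,-0.92,-0.4,0],[0.7,-0.13,-0.92,-0.4,0]]'; python3 -m crank '[[0.7,-0.06,-0.35,0,0],[0.7,-0.13,-0.7,0,0],[0.7,-0.14,-0.915,0,0],[0.7,-0.14,-0.915,0.2,0],[0.7,-0.14,-0.915,0.2,0],[0.7,-0.14,-0.915,0.2,0]]'
python3 - <<'E'
from h import *
c=cam('wrist');im=c['img'];cv2.imwrite('pics/w7.png',im[100:330,160:480].repeat(2,0).repeat(2,1));s=bot.observe();print(s['eef_pos'])
E
```

```text
clock: 7.77
eef_pos: [0.4426, 0.2616, 0.1461]
eef_rot: [0.076, -3.139, 0.003]
contact_force: [-0.3, -0.0, -0.0]
opening: 0.701
grasp_force: 0.0
clock: 8.27
eef_pos: [0.4596, 0.175, 0.1257]
eef_rot: [0.081, -3.137, 0.0]
contact_force: [0.7, -0.1, 0.2]
opening: 0.702
grasp_force: 0.0
[0.46020207 0.17541633 0.12680093]
```

View pics/w7.png

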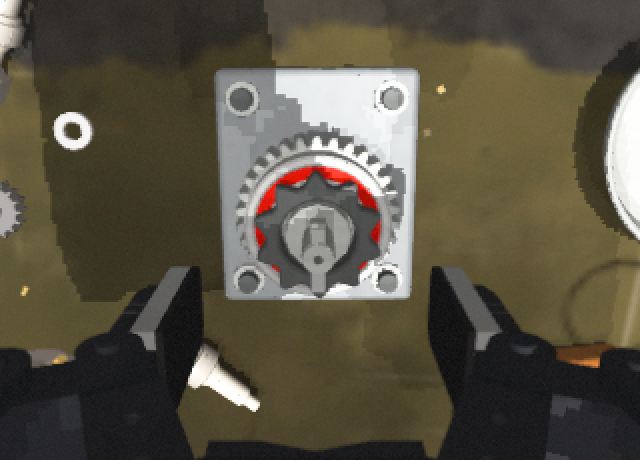

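The sprocket is centred between the pads, with two teeth facing each pad. I'll descend and grip.

```bash
python3 -m crank '[[0.7,0,0,0.3,0],[0.7,0,0,0.55,0],[0.7,0,0,0.62,0],[0.7,0,0,0.62,0],[0.7,0,0,0.62,0]]' 40; python3 -m crank '[[0.4,0,0,0,0],[0.4,0,0,0,0],[0.4,0,0,0,0],[0.4,0,0,0,0],[0.4,0,0,0,0]]'; python3 -m crank '[[0.4,0,0,-0.05,0],[0.4,0,0,-0.1,0],[0.4,0,0,-0.25,0],[0.4,0,0,-0.5,0],[0.4,0,0,-0.8,0],[0.4,0,0,-1,0],[0.4,0,0,-1,0],[0.4,0,0,-1,0]]'
python3 - <<'E'
from h import *
c=cam('wrist');im=c['img'];cv2.imwrite('pics/w8.png',im[100:330,160:480].repeat(2,0).repeat(2,1));s=bot.observe();print(s['eef_pos'])
E
```

```text
clock: 8.73
eef_pos: [0.4612, 0.1755, 0.0665]
eef_rot: [-0.083, 3.14, 0.0]
contact_force: [0.2, -0.6, 0.7]
opening: 0.698
grasp_force: 0.0
clock: 9.15
eef_pos: [0.4623, 0.1753, 0.068]
eef_rot: [-0.082, 3.138, 0.001]
contact_force: [-2.1, -0.4, 5.6]
opening: 0.528
grasp_force: 40.1
clock: 9.82
eef_pos: [0.4622, 0.1751, 0.1676]
eef_rot: [-0.081, 3.137, 0.0]
contact_force: [-0.4, 0.0, -1.7]
opening: 0.526
grasp_force: 42.2
[0.46142676 0.17501026 0.16606059]
```

View pics/w8.png

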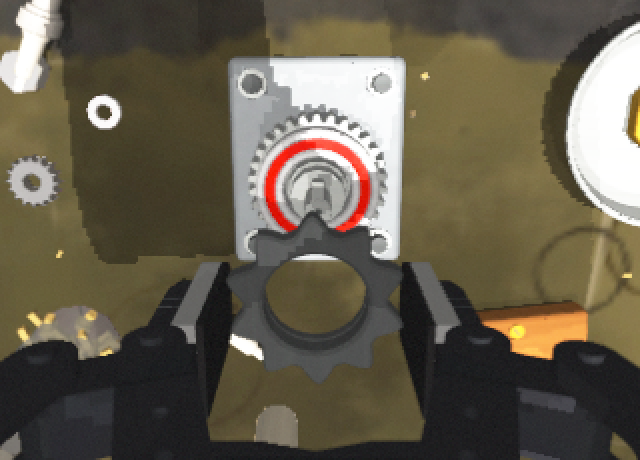

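The sprocket came away level and gripped, with its bore at crop (315,293). I'll move the camera over the thin peg to measure it numerically.

```bash
python3 -m crank '[[0.4,-0.1,0.06,0,0.08],[0.4,-0.2,0.12,0,0.16],[0.4,-0.3,0.2,0,0.24],[0.4,-0.4,0.26,0,0.32],[0.4,-0.5,0.32,0,0.4],[0.4,-0.6,0.38,0,0.48],[0.4,-0.7,0.44,0,0.56],[0.4,-0.8,0.5,0,0.64],[0.4,-0.81,0.51,0,0.72],[0.4,-0.81,0.51,0,0.79]]'; python3 -m crank '[[0.4,0,0,0,0.08],[0.4,0,0,0,0.16],[0.4,0,0,0,0.21],[0.4,0,0,0,0.21],[0.4,0,0,0,0.21],[0.4,0,0,0,0.21]]'
cat > peg.py <<'E'
from h import *
import sys
x,y,h=map(float,sys.argv[1:4])
c=cam('wrist');s=bot.observe();R=Ro.from_rotvec(s['eef_rot']).as_matrix();print(s['eef_pos'],np.degrees(np.arctan2(R[1,1],R[0,1])),s['opening'])
im=c['img'];hsv=cv2.cvtColor(im,cv2.COLOR_BGR2HSV);m=cv2.inRange(hsv,(6,100,70),(20,255,255))
m=cv2.morphologyEx(m,cv2.MORPH_OPEN,np.ones((3,3)))
N,l,st,ce=cv2.connectedComponentsWithStats(m);print(proj(c,(x,y,.016)).round())
for i in range(1,N):
    if st[i,4]>400:
        p=np.array([onz(c,*q,.016)[:2]*1000 for q in cv2.convexHull(np.argwhere(l==i)[:,::-1].astype(np.int32))[:,0]],np.float32);print(st[i],'block',cv2.minAreaRect(p))
cv2.imwrite('pics/peg.png',im)
E
python3 peg.py .575 .311 .05
```

```text
clock: 10.7
eef_pos: [0.5389, 0.2303, 0.1637]
eef_rot: [-1.766, -2.596, 0.003]
contact_force: [0.3, 0.1, -1.0]
opening: 0.534
grasp_force: 42.2
clock: 11.2
eef_pos: [0.539, 0.23, 0.1649]
eef_rot: [-2.159, -2.281, 0.001]
contact_force: [0.1, -0.2, -0.6]
opening: 0.529
grasp_force: 42.2
[0.53910526 0.23006393 0.16511044] 3.1059533978965566 0.523660551242109
[359. 105.]
[ 323   68   89   96 7052] block ((584.9351196289062, 299.9552917480469), (84.46905517578125, 84.28192901611328), 9.369468688964844)
[ 591   78   49   67 1723] block ((831.5364990234375, 317.2144775390625), (46.66170120239258, 65.91101837158203), 13.445728302001953)
```

The block measures 84.4 x 84.3 mm, as it should, with its centre at (0.585,0.300). I'll go there and lower.

```bash
python3 -m crank '[[0.4,0.3,0.25,0,0],[0.4,0.65,0.5,0,0],[0.4,0.65,0.5,0,0],[0.4,0.65,0.5,0.3,0],[0.4,0.65,0.5,0.6,0],[0.4,0.65,0.5,0.9,0],[0.4,0.65,0.5,0.9,0],[0.4,0.65,0.5,0.9,0]]'
cat > look.py <<'E'
from h import *
# bore of held sprocket seen in tool frame + what is seen through it
c=cam('wrist');cv2.imwrite('pics/w9.png',c['img'][140:340,220:420].repeat(3,0).repeat(3,1));s=bot.observe();print(s['eef_pos'])
E
python3 look.py
```

```text
clock: 11.92
eef_pos: [0.5844, 0.2972, 0.0741]
eef_rot: [-2.161, -2.278, 0.005]
contact_force: [0.8, -0.6, 0.1]
opening: 0.528
grasp_force: 42.2
[0.58597984 0.29760875 0.07655034]
```

View pics/w9.png

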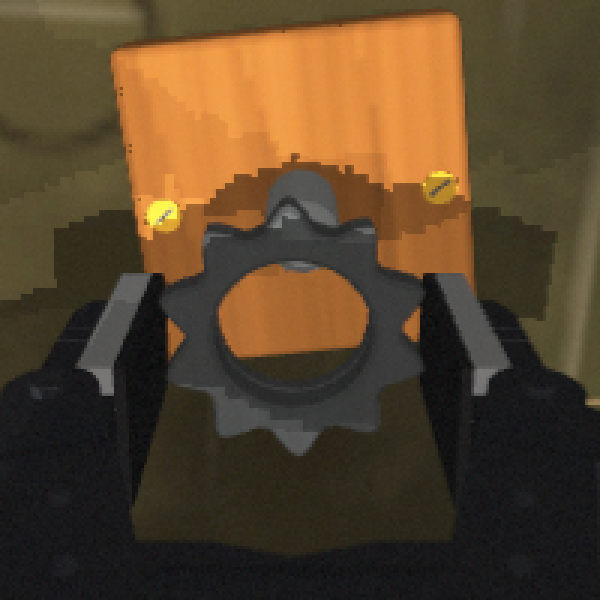

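The view shows the bore centred at crop (293,322), with the peg's top rim just entering it at (303,268).

```bash
python3 - <<'E'
from h import *
c=cam('wrist');s=bot.observe();print(s['eef_pos'])
f=lambda x,y,z:onz(c,220+(x+.5)/3-.5,140+(y+.5)/3-.5,z)
z=s['eef_pos'][2]
print('bore top',f(293,322,z+.011),'L',f(217,320,z+.011),'R',f(370,320,z+.011),'top',f(293,260,z+.011))
print('teeth L,R',f(162,300,z+.011),f(425,372,z+.011))
print('peg low rim',f(303,271,.05))
p=proj(c,(.585,.300,.05));print((p-[220,140])*3)
E
```

```text
[0.58696404 0.29787551 0.07791928]
bore top [0.58540529 0.30147065 0.08891928] L [0.57281417 0.30114887 0.08891928] R [0.59812349 0.30251411 0.08891928] top [0.5848142  0.31242336 0.08891928]
teeth L,R [0.56366394 0.30423824 0.08891928] [0.60814356 0.29347004 0.08891928]
peg low rim [0.58787748 0.29498388 0.05      ]
[289.68649543 247.0526277 ]
```

Bore about (0.585,0.300), peg about (0.587,0.301), well inside the 5 mm play. Lowering.

```bash
python3 -m crank '[[0.4,0.01,0.015,0.1,0],[0.4,0.01,0.015,0.2,0],[0.4,0.01,0.015,0.3,0],[0.4,0.01,0.015,0.4,0],[0.4,0.01,0.015,0.4,0]]'; python3 -m crank '[[0.4,0,0,0.1,0],[0.4,0,0,0.16,0],[0.4,0,0,0.18,0],[0.4,0,0,0.18,0],[0.4,0,0,0.18,0],[0.4,0,0,0.18,0]]'
```

```text
clock: 12.43
eef_pos: [0.5857, 0.2982, 0.0324]
eef_rot: [-2.162, -2.277, 0.005]
contact_force: [-1.1, 0.6, -2.0]
opening: 0.523
grasp_force: 42.2
clock: 12.93
eef_pos: [0.5877, 0.2988, 0.0181]
eef_rot: [2.163, 2.278, 0.001]
contact_force: [1.3, 0.8, -0.6]
opening: 0.524
grasp_force: 42.2
```

```bash
python3 -m crank '[[0.4,0,0,0.01,0],[0.4,0,0,0.02,0],[0.4,0,0,0.02,0],[0.4,0,0,0.02,0]]';  python3 -m crank '[[0.4,0,0,0.01,0],[0.4,0,0,0.02,0],[0.4,0,0,0.02,0],[0.4,0,0,0.02,0]]'
```

```text
clock: 13.27
eef_pos: [0.5877, 0.2988, 0.0161]
eef_rot: [2.163, 2.278, 0.001]
contact_force: [0.6, -0.1, 2.0]
opening: 0.53
grasp_force: 42.4
clock: 13.6
eef_pos: [0.5878, 0.2989, 0.0159]
eef_rot: [2.162, 2.278, 0.002]
contact_force: [-7.1, -2.9, 16.5]
opening: 0.53
grasp_force: 43.8
```

Contact with the block at 0.016, exactly where the bottom should be. I'll release, rise and go back over the shaft for the bearing.

```bash
python3 -m crank '[[0.4,0,0,-0.015,0],[0.6,0,0,-0.015,0],[0.7,0,0,-0.015,0],[0.7,0,0,-0.015,0],[0.7,0,0,-0.015,0]]'; python3 -m crank '[[0.7,0,0,-0.2,0],[0.75,0,0,-0.5,0],[0.8,0,0,-0.8,0],[0.85,0,0,-1,0],[0.85,0,0,-1,0],[0.85,0,0,-1,0],[0.85,0,0,-1,0]]'
python3 - <<'E'
from h import *
c=cam('wrist');im=c['img'];s=bot.observe();print(s['eef_pos'])
p=proj(c,(.587,.3,.027));print(p)
cv2.imwrite('pics/sp.png',im)
# dark pixels around (sprocket) projected to z=.027 over orange block
hsv=cv2.cvtColor(im,cv2.COLOR_BGR2HSV);m=cv2.inRange(hsv,(0,0,0),(180,90,110))
N,l,st,ce=cv2.connectedComponentsWithStats(m)
for i in range(1,N):
    if st[i,4]>100 and np.hypot(*(ce[i]-p))<80:
        q=np.argwhere(l==i)[:,::-1].astype(np.float32);(u,v),r=cv2.minEnclosingCircle(q);print(st[i],ce[i],onz(c,u,v,.026),r,np.linalg.norm(onz(c,u+r,v,.026)-onz(c,u-r,v,.026)))
E
```

```text
clock: 14.02
eef_pos: [0.5872, 0.2986, 0.0147]
eef_rot: [-2.163, -2.278, 0.001]
contact_force: [0.7, -0.4, 0.8]
opening: 0.701
grasp_force: 0.0
clock: 14.6
eef_pos: [0.587, 0.2986, 0.114]
eef_rot: [-2.163, -2.278, 0.002]
contact_force: [0.2, 0.3, 0.4]
opening: 0.852
grasp_force: 0.0
[0.58660885 0.29846662 0.11344477]
[318.0313065  198.16728489]
[293 184  52  42 949] [318.99789252 205.30558483] [0.58764656 0.29438914 0.026     ] 25.707656860351562 0.04343556410708681
```

```bash
python3 - <<'E'
from h import *
c=cam('wrist');im=c['img'];hsv=cv2.cvtColor(im,cv2.COLOR_BGR2HSV)
p=proj(c,(.587,.3,.027))
m=cv2.inRange(hsv,(0,0,0),(180,95,255));w=np.zeros_like(m);cv2.circle(w,tuple(int(a) for a in p),38,255,-1);m&=w
N,l,st,ce=cv2.connectedComponentsWithStats(m)
i=1+np.argmax(st[1:,4]);q=np.argwhere(l==i)[:,::-1].astype(np.float32);(u,v),r=cv2.minEnclosingCircle(q);print(st[i],onz(c,u,v,.027),np.linalg.norm(onz(c,u+r,v,.027)-onz(c,u-r,v,.027)))
h=cv2.convexHull(q);e=cv2.fitEllipse(h);print(e,onz(c,*e[0],.027))
for z in(.031,): print(proj(c,(.587-.0235,.3,.027)),proj(c,(.587,.3+.0235,.027)),proj(c,(.587,.3-.0235,.027)),proj(c,(.587,.3,.05)))
x0,y0=int(p[0])-34,int(p[1])-34
for r_ in range(0,72,3): print(''.join('#' if hsv[y0+r_,x0+cc,2]<75 else ('o' if hsv[y0+r_,x0+cc,1]<95 else '.') for cc in range(0,72,2)))
E
```

```text
[ 293  171   53   55 1626] [0.58739592 0.30000873 0.027     ] 0.04545018559112129
((318.859619140625, 197.9679412841797), (53.41521072387695, 53.744625091552734), 49.831241607666016) [0.58724548 0.30022496 0.027     ]
[290.38331743 196.75431587] [320.11842346 170.38766797] [317.06265186 224.62467161] [318.61320845 206.38832296]
....................................
....................................
....................................
................#oo.................
...............#oooo.....o..........
.........ooooooooooooooooo..........
.........ooooooooooooooooo..........
.........ooooo.......oooooo.........
.......#oooo..oooooo....ooooo#......
.....oooooo..oooooooo....oooooo.....
.....ooooo..oooooooooo....###o......
......ooo#..oooooooooo....###.......
.......oo#..oooooooooo...o###.......
......#oo##.oooooooooo...#ooooo.....
.....#oooo##oooooooooo..##ooooo.....
.....oooooo##oooooooo.###oooo.......
.........oooo#ooooo####oooo.........
..........oooooo##ooooooooo.........
..........ooooooooooooooooo.........
................oooo................
..................o.................
....................................
....................................
....................................
```

The sprocket centre is (0.5872,0.3002) and it lies flat round the peg. Next, the bearing.

```bash
python3 -m crank '[[0.85,0,0,-0.2,0],[0.85,-0.1,-0.12,-0.4,0],[0.85,-0.35,-0.4,-0.4,0],[0.85,-0.58,-0.66,-0.4,0],[0.85,-0.58,-0.66,-0.4,0]]';python3 -m crank '[[0.85,-0.25,-0.3,0,0],[0.85,-0.5,-0.58,0,0],[0.85,-0.585,-0.665,0,0],[0.85,-0.585,-0.665,0.2,0],[0.85,-0.585,-0.665,0.25,0],[0.85,-0.585,-0.665,0.25,0],[0.85,-0.585,-0.665,0.25,0]]'
python3 - <<'E'
from h import *
c=cam('wrist');s=bot.observe();print(s['eef_pos']);hsv=cv2.cvtColor(c['img'],cv2.COLOR_BGR2HSV)
m=cv2.inRange(hsv,(0,170,80),(6,255,255))|cv2.inRange(hsv,(175,170,80),(180,255,255))
N,l,st,ce=cv2.connectedComponentsWithStats(m);i=1+np.argmin([np.hypot(*(x-proj(c,(.461,.175,.068)))) if a[4]>60 else 1e9 for x,a in zip(ce[1:],st[1:])])
q=np.argwhere(l==i)[:,::-1].astype(np.float32);e=cv2.fitEllipse(cv2.convexHull(q));print(st[i],e,onz(c,*e[0],.068))
E
```

```text
clock: 15.12
eef_pos: [0.5187, 0.2345, 0.1521]
eef_rot: [-2.161, -2.275, 0.011]
contact_force: [0.8, -0.2, -0.3]
opening: 0.85
grasp_force: 0.0
clock: 15.7
eef_pos: [0.4607, 0.1757, 0.1296]
eef_rot: [-2.162, -2.278, 0.002]
contact_force: [-0.7, -0.2, 0.2]
opening: 0.853
grasp_force: 0.0
[0.46117902 0.17574125 0.13015501]
[288 180  61  58 882] ((317.7989807128906, 208.64584350585938), (58.424957275390625, 60.99980163574219), 91.18889617919922) [0.46057107 0.17599521 0.068     ]
```

The bearing is at (0.4606,0.176), right under the tool. I'll descend and grip.

```bash
python3 -m crank '[[0.85,0,0,0.3,0],[0.85,0,0,0.6,0],[0.85,0,0,0.77,0],[0.85,0,0,0.8,0],[0.85,0,0,0.8,0],[0.85,0,0,0.8,0]]' 50; python3 -m crank '[[0.5,0,0,0,0],[0.5,0,0,0,0],[0.5,0,0,0,0],[0.5,0,0,0,0],[0.5,0,0,0,0]]'
```

```text
clock: 16.25
eef_pos: [0.462, 0.1757, 0.0515]
eef_rot: [2.162, 2.278, 0.002]
contact_force: [-0.7, 0.1, 1.3]
opening: 0.85
grasp_force: 0.0
clock: 16.67
eef_pos: [0.4625, 0.1757, 0.0526]
eef_rot: [2.162, 2.277, 0.004]
contact_force: [-1.3, -0.0, 9.1]
opening: 0.624
grasp_force: 52.9
```

```bash
python3 -m crank '[[0.5,0,0,-0.05,0],[0.5,0,0,-0.1,0],[0.5,0,0,-0.25,0],[0.5,0,0,-0.5,0],[0.5,0,0,-0.8,0],[0.5,0,0,-1,0],[0.5,0,0,-1,0],[0.5,0,0,-1,0]]'
python3 - <<'E'
from h import *
c=cam('wrist');s=bot.observe();print(s['eef_pos']);z=s['eef_pos'][2]+.018;hsv=cv2.cvtColor(c['img'],cv2.COLOR_BGR2HSV)
m=cv2.inRange(hsv,(0,170,80),(6,255,255))|cv2.inRange(hsv,(175,170,80),(180,255,255))
N,l,st,ce=cv2.connectedComponentsWithStats(m)
for i in range(1,N):
    if st[i,4]>200:
        q=np.argwhere(l==i)[:,::-1].astype(np.float32);e=cv2.fitEllipse(cv2.convexHull(q));print(st[i],e,onz(c,*e[0],z))
E
```

```text
clock: 17.33
eef_pos: [0.4621, 0.1756, 0.1516]
eef_rot: [2.162, 2.277, 0.003]
contact_force: [0.1, -0.1, -2.6]
opening: 0.62
grasp_force: 52.9
[0.4612559  0.17548039 0.15015593]
[ 271  213   94   85 2066] ((317.29766845703125, 254.70741271972656), (85.11195373535156, 93.74874877929688), 89.97626495361328) [0.46157475 0.17731897 0.16815593]
[ 527  288   71   39 1060] ((569.2432861328125, 308.08319091796875), (42.60854721069336, 83.61808776855469), 93.3868637084961) [0.59543999 0.1528006  0.16815593]
[628 350  12  33 276] ((669.595947265625, 362.90618896484375), (45.985687255859375, 85.36262512207031), 82.25423431396484) [0.66736685 0.1182136  0.16815593]
```

The bearing is held and level. Before carrying it, I'll check the tray and what stands near it with the fixed cameras.

```bash
python3 - <<'E'
from h import *
for n,pts in(('scene',dict(bottle=(349,163),red=(385,158),jarwhite=(314,184),can=(298,180),grn=(328,175))),('side',dict(bottle=(316,175),red=(349,165),box=(292,165),green=(291,194),can=(265,185)))):
    c=cam(n);print(n,{k:onz(c,*v,0)[:2].round(2).tolist() for k,v in pts.items()})
    hsv=cv2.cvtColor(c['img'],cv2.COLOR_BGR2HSV);m=cv2.inRange(hsv,(105,150,60),(125,255,255));x,y=proj(c,(.502,-.34,.004)).astype(int);w=np.zeros_like(m);w[y-16:y+16,x-25:x+25]=255;m&=w
    N,l,st,ce=cv2.connectedComponentsWithStats(m);i=1+np.argmax(st[1:,4]);q=cv2.convexHull(np.argwhere(l==i)[:,::-1].astype(np.int32))[:,0]
    P=np.array([onz(c,*a,.006)[:2]*1000 for a in q],np.float32);print(st[i],cv2.minAreaRect(P))
print(bot.observe()['joints'])
E
```

```text
scene {'bottle': [0.65, -0.39], 'red': [0.54, -0.52], 'jarwhite': [0.68, -0.16], 'can': [0.75, -0.15], 'grn': [0.67, -0.25]}
[362 168  30  14 250] ((506.1781005859375, -341.8492126464844), (96.4109115600586, 95.00346374511719), 0.7199487686157227)
side {'bottle': [0.65, -0.38], 'red': [0.54, -0.54], 'box': [0.78, -0.46], 'green': [0.68, -0.17], 'can': [0.8, -0.22]}
[349 176  14  11 101] ((476.8896484375, -351.6009826660156), (44.84876251220703, 100.24066925048828), 1.2817649841308594)
[ 9.78809218e-02 -2.24854541e-01 -3.69078027e-01  1.42847897e+00
 -3.78461378e-05  1.61686091e+00]
```

```bash
python3 -m crank '[[0.5,-0.2,0,-0.3,0],[0.5,-0.55,0.01,-0.4,0],[0.5,-0.95,0.015,-0.4,0]]';python3 -m crank '[[0.5,-0.32,0,0,0],[0.5,-0.64,0.01,0,0],[0.5,-0.96,0.015,0,0]]';python3 -m crank '[[0.5,-0.32,0,0,0],[0.5,-0.64,0.01,0,0],[0.5,-0.96,0.015,0,0]]';python3 -m crank '[[0.5,-0.32,0,0,0],[0.5,-0.64,0.01,0,0],[0.5,-0.96,0.015,0,0]]';python3 -m crank '[[0.5,-0.32,0,0,0],[0.5,-0.64,0.01,0,0],[0.5,-0.96,0.015,0,0]]';python3 -m crank '[[0.5,-0.32,0,0,0],[0.5,-0.64,0.01,0,0],[0.5,-0.96,0.015,0,0],[0.5,-0.96,0.015,0,0],[0.5,-0.96,0.015,0,0]]'
python3 - <<'E'
from h import *
c=cam('wrist');s=bot.observe();print(s['eef_pos'],s['joints']);hsv=cv2.cvtColor(c['img'],cv2.COLOR_BGR2HSV)
m=cv2.inRange(hsv,(105,130,50),(125,255,255));m=cv2.morphologyEx(m,cv2.MORPH_CLOSE,np.ones((3,3)))
N,l,st,ce=cv2.connectedComponentsWithStats(m)
for i in range(1,N):
    if st[i,4]>300:
        q=cv2.convexHull(np.argwhere(l==i)[:,::-1].astype(np.int32))[:,0];print(st[i],cv2.minAreaRect(np.array([onz(c,*a,.0075)[:2]*1000 for a in q],np.float32)))
E
```

```text
clock: 17.73
eef_pos: [0.4679, 0.0807, 0.1916]
eef_rot: [2.159, 2.281, 0.002]
contact_force: [1.2, -0.7, -1.0]
opening: 0.621
grasp_force: 53.5
clock: 17.98
eef_pos: [0.4733, -0.0165, 0.1889]
eef_rot: [-2.162, -2.277, 0.001]
contact_force: [0.5, 0.7, -1.1]
opening: 0.622
grasp_force: 53.5
clock: 18.23
eef_pos: [0.4797, -0.1122, 0.1888]
eef_rot: [-2.162, -2.277, 0.001]
contact_force: [0.6, 0.3, -1.7]
opening: 0.619
grasp_force: 53.5
clock: 18.48
eef_pos: [0.4862, -0.208, 0.1886]
eef_rot: [-2.162, -2.277, 0.0]
contact_force: [-0.2, 0.3, -1.4]
opening: 0.621
grasp_force: 53.5
clock: 18.73
eef_pos: [0.4927, -0.3036, 0.1885]
eef_rot: [-2.162, -2.276, -0.0]
contact_force: [0.8, 0.4, -0.7]
opening: 0.621
grasp_force: 53.5
clock: 19.15
eef_pos: [0.4989, -0.399, 0.1876]
eef_rot: [-2.163, -2.273, -0.001]
contact_force: [0.2, 1.1, -1.5]
opening: 0.619
grasp_force: 53.5
[ 0.49921178 -0.39793024  0.18830407] [-8.77553637e-01  2.21600089e-01  1.48449538e-01  1.50068845e+00
  3.01370896e-04  6.42298282e-01]
[ 600   36   40   60 1670] ((815.7791748046875, -264.3121643066406), (42.581790924072266, 60.82491683959961), 18.365156173706055)
[ 282   90   98   98 5577] ((508.7135925292969, -355.11334228515625), (103.34259796142578, 103.26354217529297), 89.69904327392578)
```

The tray measures square, with its centre at (0.509,-0.355). I'll place the bearing there.

```bash
python3 -m crank '[[0.5,0.4,0.12,0,0],[0.5,0.41,0.12,0.2,0],[0.5,0.41,0.12,0.55,0],[0.5,0.41,0.12,0.9,0],[0.5,0.41,0.12,1,0],[0.5,0.41,0.12,1,0]]';python3 -m crank '[[0.5,0,0,0.3,0],[0.5,0,0,0.6,0],[0.5,0,0,0.75,0],[0.5,0,0,0.8,0],[0.5,0,0,0.8,0],[0.5,0,0,0.8,0]]'
```

```text
clock: 19.7
eef_pos: [0.508, -0.3536, 0.0866]
eef_rot: [-2.157, -2.275, -0.001]
contact_force: [0.6, 0.1, -1.3]
opening: 0.62
grasp_force: 53.5
clock: 20.2
eef_pos: [0.5108, -0.3575, 0.0126]
eef_rot: [2.161, 2.277, -0.0]
contact_force: [0.2, -0.7, -1.7]
opening: 0.621
grasp_force: 53.5
```

```bash
python3 -m crank '[[0.5,0,0,0.05,0],[0.5,0,0,0.1,0],[0.5,0,0,0.11,0],[0.5,0,0,0.11,0],[0.5,0,0,0.11,0]]'; python3 -m crank '[[0.5,0,0,0.01,0],[0.5,0,0,0.02,0],[0.5,0,0,0.02,0],[0.5,0,0,0.02,0]]'
```

```text
clock: 20.62
eef_pos: [0.5101, -0.3571, -0.0002]
eef_rot: [2.162, 2.277, 0.0]
contact_force: [0.5, -0.9, 1.0]
opening: 0.619
grasp_force: 53.8
clock: 20.95
eef_pos: [0.5102, -0.3572, -0.0004]
eef_rot: [2.162, 2.277, -0.0]
contact_force: [-6.7, 5.4, 18.0]
opening: 0.62
grasp_force: 57.2
```

Contact at -0.0004, as predicted. I'll release, rise and check.

```bash
python3 -m crank '[[0.5,0,0,-0.015,0],[0.7,0,0,-0.015,0],[0.72,0,0,-0.015,0],[0.72,0,0,-0.015,0],[0.72,0,0,-0.015,0]]'; python3 -m crank '[[0.72,0,0,-0.2,0],[0.72,0,0,-0.5,0],[0.9,0,0,-0.8,0],[1,0,0,-1,0],[1,0,0,-1,0],[1,0,0,-1,0]]'
python3 - <<'E'
from h import *
c=cam('wrist');s=bot.observe();print(s['eef_pos']);hsv=cv2.cvtColor(c['img'],cv2.COLOR_BGR2HSV)
m=cv2.inRange(hsv,(0,170,80),(6,255,255))|cv2.inRange(hsv,(175,170,80),(180,255,255))
N,l,st,ce=cv2.connectedComponentsWithStats(m)
for i in range(1,N):
    if st[i,4]>200:
        q=np.argwhere(l==i)[:,::-1].astype(np.float32);e=cv2.fitEllipse(cv2.convexHull(q));print(st[i],e,onz(c,*e[0],.015))
E
```

```text
clock: 21.37
eef_pos: [0.5096, -0.3566, -0.0017]
eef_rot: [-2.163, -2.278, -0.0]
contact_force: [-0.4, 0.3, -0.7]
opening: 0.724
grasp_force: 0.0
clock: 21.87
eef_pos: [0.5104, -0.3574, 0.0999]
eef_rot: [2.161, 2.276, -0.0]
contact_force: [0.4, 0.0, -0.8]
opening: 1.004
grasp_force: 0.0
[ 0.50973048 -0.35672507  0.09831505]
[290 173  55  54 655] ((316.50048828125, 199.60308837890625), (52.883323669433594, 54.95764923095703), 100.03783416748047) [ 0.5095061  -0.35684567  0.015     ]
```

The bearing is at (0.5095,-0.3568), flat in the tray. On the way back I'll measure the thick peg.

```bash
python3 -m crank '[[1,0,0,-0.4,0],[1,0.2,-0.1,-0.7,0],[1,0.5,-0.25,-0.8,0],[1,0.83,-0.41,-0.8,0]]'; python3 -m crank '[[1,0.3,-0.15,0,0],[1,0.6,-0.3,0,0],[1,0.83,-0.41,0,0],[1,0.83,-0.41,0,0],[1,0.83,-0.41,0,0],[1,0.83,-0.41,0,0]]'
python3 peg.py .41 -.13 .056
python3 - <<'E'
from h import *
c=cam('wrist');im=c['img'];hsv=cv2.cvtColor(im,cv2.COLOR_BGR2HSV)
p=proj(c,(.41,-.13,.056)).astype(int);print(p)
for v in range(p[1]-60,p[1]+60,6): print(v,' '.join('%3d/%3d'%tuple(hsv[v,u,[0,2]]) for u in range(p[0]-48,p[0]+49,8)))
E
```

```text
clock: 22.25
eef_pos: [0.4646, -0.2764, 0.1801]
eef_rot: [2.163, 2.275, -0.0]
contact_force: [0.4, -0.8, 0.8]
opening: 0.996
grasp_force: 0.0
clock: 22.75
eef_pos: [0.4192, -0.1953, 0.1777]
eef_rot: [-2.163, -2.278, 0.0]
contact_force: [0.8, 0.2, -0.0]
opening: 1.001
grasp_force: 0.0
[ 0.41928687 -0.19557378  0.17777717] 2.9484255664056067 0.9993143770843537
[312. 119.]
[469  69  30  40 523] block ((583.5477905273438, -92.08457946777344), (29.44314193725586, 36.20984649658203), 17.86837387084961)
[339  80  20  85 768] block ((448.3960876464844, -132.6190948486328), (16.90154457092285, 84.4498062133789), 7.190463066101074)
[ 302   82   40   84 1679] block ((418.6808776855469, -136.57931518554688), (39.12180709838867, 84.28478240966797), 7.092911720275879)
[277 129  30  40 432] block ((382.2974853515625, -167.40011596679688), (22.32036590576172, 49.79330062866211), 39.35565948486328)
[311 118]
58  19/114  11/ 97  21/ 88  15/ 77  13/ 80  12/ 70  15/ 73  22/134  22/161  23/122  22/119  23/113  23/113
64  16/149  22/ 98   9/ 87  11/ 89  10/ 80   0/ 68  11/ 80  22/151  22/137  22/123  22/1
[... 1257 characters left out ...]
/105  12/167  12/130  19/254  21/254  19/254  22/122
142  13/ 79  13/ 55  14/150  21/255  23/255  23/255  14/178  14/156  20/254  20/254  21/255  19/254  22/119
148  22/101  20/ 96  13/ 91  21/255  23/255  23/255  21/254  20/254  20/254  20/254  21/255  19/254  21/114
154  11/ 81  23/ 51   7/ 46  13/186  21/255  23/255  20/255  19/254  20/254  21/254  22/255  20/254  22/102
160  15/ 81  40/ 52 170/ 48  13/184  14/186  23/255  22/255  24/255  21/254  21/255  22/255  20/254  22/101
166  17/ 73 173/ 53   0/ 48  14/207  13/191  13/188  14/170  21/167  21/142  22/136  21/111  24/127  22/121
172   8/ 57   0/ 58   0/ 50   0/ 49  45/ 50  15/ 59  23/ 89  23/159  22/141  22/134  23/133  22/132  23/125
```

```bash
python3 - <<'E'
from h import *
c=cam('wrist');im=c['img'];hsv=cv2.cvtColor(im,cv2.COLOR_BGR2HSV);print(bot.observe()['eef_pos'])
def big(m,z):
    w=np.zeros_like(m);w[70:180,260:372]=255;m=m&w
    m=cv2.morphologyEx(m,cv2.MORPH_OPEN,np.ones((3,3)))
    N,l,st,ce=cv2.connectedComponentsWithStats(m);i=1+np.argmax(st[1:,4]);q=cv2.convexHull(np.argwhere(l==i)[:,::-1].astype(np.int32))[:,0]
    P=np.array([onz(c,*a,z)[:2]*1000 for a in q],np.float32);print(st[i],cv2.minAreaRect(P),cv2.minEnclosingCircle(P))
big(cv2.inRange(hsv,(12,60,215),(35,255,255)),.016)
big(cv2.inRange(hsv,(9,100,160),(13,255,215)),.056)
big(cv2.inRange(hsv,(9,100,85),(13,255,215)),.05)
print(proj(c,(.4155,-.1365,.056)))
E
```

```text
[ 0.41931196 -0.19573012  0.1780135 ]
[ 273   81   85   85 5441] ((415.0993957519531, -136.97637939453125), (82.45700073242188, 82.51806640625), 7.780953407287598) ((415.032470703125, -137.06658935546875), 56.782745361328125)
[307 117  19  20 298] ((414.61309814453125, -137.04344177246094), (16.285268783569336, 16.696834564208984), 3.0104947090148926) ((415.036865234375, -137.2251739501953), 8.696792602539062)
[302 112  30  30 717] ((415.0697326660156, -137.2539520263672), (26.801462173461914, 26.06662368774414), 3.011258363723755) ((414.8981628417969, -137.57290649414062), 14.137256622314453)
[317.02084865 126.01142901]
```

The thick peg is at (0.415,-0.137), by block and peg alike. Now back to the shaft for the gear.

```bash
python3 -m crank '[[1,0.3,0.05,0,0],[1,0.6,0.1,0,0],[1,0.92,0.154,0,0]]';python3 -m crank '[[1,0.3,0.05,0,0],[1,0.6,0.1,0,0],[1,0.92,0.154,0,0]]';python3 -m crank '[[1,0.3,0.05,0,0],[1,0.6,0.1,0,0],[1,0.92,0.154,0,0]]';python3 -m crank '[[1,0.3,0.05,0,0],[1,0.6,0.1,0,0],[1,0.925,0.154,0,0],[1,0.925,0.154,0.3,0],[1,0.925,0.154,0.5,0],[1,0.925,0.154,0.5,0],[1,0.925,0.154,0.5,0],[1,0.925,0.154,0.5,0]]'
python3 - <<'E'
from h import *
print(bot.observe()['eef_pos']);c=cam('wrist');im=c['img'];hsv=cv2.cvtColor(im,cv2.COLOR_BGR2HSV);cv2.imwrite('pics/g.png',im)
p=proj(c,(.461,.1755,.099)).astype(int);g=proj(c,(.461,.1755,.056)).astype(int);print(p,g)
E
```

```text
clock: 23.15
eef_pos: [0.4299, -0.1024, 0.1782]
eef_rot: [-2.166, -2.275, 0.0]
contact_force: [1.4, 0.1, 1.2]
opening: 1.0
grasp_force: 0.0
clock: 23.4
eef_pos: [0.4408, -0.009, 0.1784]
eef_rot: [-2.164, -2.277, 0.0]
contact_force: [0.8, -0.2, 0.6]
opening: 1.001
grasp_force: 0.0
clock: 23.65
eef_pos: [0.4515, 0.0839, 0.1784]
eef_rot: [2.164, 2.277, -0.0]
contact_force: [0.8, 0.2, -0.2]
opening: 0.998
grasp_force: 0.0
clock: 24.32
eef_pos: [0.4623, 0.1757, 0.1296]
eef_rot: [2.164, 2.277, 0.001]
contact_force: [-0.2, 0.1, 0.5]
opening: 1.001
grasp_force: 0.0
[0.46234157 0.17565504 0.12963438]
[315 223] [316 204]
```

```bash
python3 -m crank '[[1,0,-0.008,0.3,0],[1,0,-0.008,0.6,0],[1,0,-0.008,0.85,0],[1,0,-0.008,0.92,0],[1,0,-0.008,0.93,0],[1,0,-0.008,0.93,0],[1,0,-0.008,0.93,0]]' 60; python3 -m crank '[[0.6,0,0,0,0],[0.6,0,0,0,0],[0.6,0,0,0,0],[0.6,0,0,0,0],[0.6,0,0,0,0],[0.6,0,0,0,0]]'
```

```text
clock: 24.95
eef_pos: [0.4625, 0.176, 0.0379]
eef_rot: [2.162, 2.277, 0.004]
contact_force: [-0.3, -0.5, -0.3]
opening: 0.998
grasp_force: 0.0
clock: 25.45
eef_pos: [0.4622, 0.1761, 0.0376]
eef_rot: [2.162, 2.277, 0.003]
contact_force: [-2.3, -0.8, 9.4]
opening: 0.73
grasp_force: 65.2
```

```bash
python3 -m crank '[[0.6,0,0,-0.05,0],[0.6,0,0,-0.15,0],[0.6,0,0,-0.3,0],[0.6,0,0,-0.5,0],[0.6,0,0,-0.8,0],[0.6,0,0,-1,0],[0.6,0,0,-1,0]]'; python3 -m crank '[[0.6,0,0,-0.3,0],[0.6,0,0,-0.3,0],[0.6,0,0,-0.3,0]]'
python3 - <<'E'
from h import *
print(bot.observe()['eef_pos']);c=cam('wrist');im=c['img'];z=bot.observe()['eef_pos'][2]
g=cv2.cvtColor(im,cv2.COLOR_BGR2GRAY);p=proj(c,(.461,.176,z+.018)).astype(int);print(p)
for v in range(p[1]-60,p[1]+60,6): print(v,' '.join('%3d'%g[v,u] for u in range(p[0]-72,p[0]+73,6)))
E
```

```text
clock: 26.03
eef_pos: [0.4632, 0.1763, 0.141]
eef_rot: [2.16, 2.275, 0.008]
contact_force: [1.2, 0.1, -2.9]
opening: 0.728
grasp_force: 66.8
clock: 26.28
eef_pos: [0.4616, 0.1761, 0.1665]
eef_rot: [2.162, 2.277, 0.003]
contact_force: [-0.6, 0.7, -3.9]
opening: 0.73
grasp_force: 68.0
[0.46158029 0.17608414 0.1664545 ]
[316 258]
198  84  84  75  99 153 241 154 114 132 106 123 221 122 249 117 110 145 117 170 173 248  49  50  77  82
204  88  81  66  65 145 154 136 118 160 248 129 253 236 254 177 254 169 115 145 121 172  53  50  79  77
210  60  56  62  72 159 117 218 247 206 250 250 254 252 253 254 254 253 254 232 119 172  51  49  78  78
216  54  57  54  74 142 238 151 250 248 136  78 107 119 121  97 159 241 253 253 253 160  48  51  75  77
222  51  55  53 103 122 250 250 179  85 132 141 142 169 168 158 164 135  85 253 253 122 231  76  75  78
228  54  53  52 250 250 249  87 117 139 137  93  68  64  62  63 122 145 136  72 172 179 250 113  78  68
234 120 125 103 122 250 122 115 139 117  69  68  63  63  60  61  59  62 143 139  72 152 148 247  40 105
240 119  33 247 245 141  73 138 116  69  69
[... 608 characters left out ...]
 139  96  97 100 101  66  63  63  84 100  98  96 134 138 113 145  99  22  21
282  20  22  56 173 194 134 165 184  96  97  98 100 102 103  99  99  98 135 135  89 161 168 143  18  24
288  25  26  72  72 141 190 106 180 186 130 103 102 102 100 101 103 134 141  91 154 164  99  90  82  21
294  22 131 164 112 189 190 186 125 111 184 184 159 174 178 196 174 166 101 162 205 168 148  92  93  24
300  25 253 254 255 248 232 188 184 168 118 108 152 184 179 112 101 184 213 207 210  93  93  94  93  41
306  33  95 247  84 255 255 251 114 184 191 219 193 191 190 202 208 205 217 105  95  94  94  93  94  83
312  30  89  81  85 107 234 236 105 107 197 172 218 202 215 190 168 157  95  94  96  93  92  93  94  30
```

The gear is held, with its bore centre near (316,257), where the tool centre projects. I'll carry it to the thick peg.

```bash
python3 -m crank '[[0.6,-0.26,-0.05,0,0],[0.6,-0.52,-0.1,0,0],[0.6,-0.775,-0.16,0,0]]'; python3 -m crank '[[0.6,-0.26,-0.05,0,0],[0.6,-0.52,-0.1,0,0],[0.6,-0.775,-0.16,0,0]]'; python3 -m crank '[[0.6,-0.26,-0.05,0,0],[0.6,-0.52,-0.1,0,0],[0.6,-0.775,-0.16,0,0]]'; python3 -m crank '[[0.6,-0.26,-0.05,0,0],[0.6,-0.52,-0.1,0,0],[0.6,-0.775,-0.16,0.1,0],[0.6,-0.775,-0.16,0.4,0],[0.6,-0.775,-0.16,0.7,0],[0.6,-0.775,-0.16,0.9,0],[0.6,-0.775,-0.16,0.9,0],[0.6,-0.775,-0.16,0.9,0],[0.6,-0.775,-0.16,0.9,0]]'
python3 - <<'E'
from h import *
s=bot.observe();print(s['eef_pos']);c=cam('wrist');z=s['eef_pos'][2];hsv=cv2.cvtColor(c['img'],cv2.COLOR_BGR2HSV);print(s['joints'])
p=proj(c,(.415,-.137,z+.018)).astype(int);q=proj(c,(.415,-.137,.056));print(p,q)
for v in range(p[1]-66,p[1]+60,6): print(v,' '.join('%3d'%hsv[v,u,2] if hsv[v,u,1]<90 else '%2d*'%hsv[v,u,0] for u in range(p[0]-72,p[0]+73,6)))
E
```

```text
clock: 26.58
eef_pos: [0.4478, 0.0972, 0.1637]
eef_rot: [-2.16, -2.278, 0.003]
contact_force: [0.5, -1.0, -3.4]
opening: 0.725
grasp_force: 67.9
clock: 26.83
eef_pos: [0.4359, 0.0186, 0.1638]
eef_rot: [-2.162, -2.277, 0.002]
contact_force: [0.2, -0.4, -3.2]
opening: 0.723
grasp_force: 67.9
clock: 27.08
eef_pos: [0.4239, -0.0596, 0.1638]
eef_rot: [-2.162, -2.277, 0.001]
contact_force: [1.2, 0.0, -3.0]
opening: 0.725
grasp_force: 67.9
clock: 27.83
eef_pos: [0.4133, -0.137, 0.0763]
eef_rot: [2.162, 2.278, 0.0]
contact_force: [0.5, -0.1, -2.3]
opening: 0.728
grasp_force: 67.9
[ 0.41326759 -0.13697561  0.07634489]
[-6.22342402e-01 -3.95129784e-01 -6.39574792e-01  1.32573637e+00
  5.09190033e-05  8.96394142e-01]
[321 259] [320.73714713 229.82301147]
193 100  73  59 13* 13* 14* 13* 14* 170 13* 177 13* 157 13* 159 13* 14* 25* 24* 26* 25* 15* 22* 23* 22*
199  87  65  69 15* 14* 13* 151 13* 156 168 255 168 255 149 162 234 171 14* 25* 26* 25* 17* 25* 23* 23*
205  72  65  69 14* 14* 13* 148 149 255 253 234 222 255 254 255 255 152 255 172 30* 255 19* 200 205 206
211  75  66  66 15* 155 156 210 20
[... 1137 characters left out ...]
 220 141 149 149 148 23* 124 150 146 145 142 191 204 148 209 150  37  38  37
283  39  87 248 247 228 151 246 175 145 146 145 148 151 149 146 148 196 202 125 226 232 220  65  38  38
289  38  86  89 146 246 227 183 245 225 153 148 148 151 148 154 196 230 149 217 231 177 22* 22*  40  42
295  99  88  90 245 241 245 227 147 241 245 243 246 246 252 252 226 152 246 252 22* 147 22* 22*  40  45
301 160 145  90  99 100 247 246 248 232 161 157 168 166 152 164 243 253 251 253 113  85 133 22* 23*  51
307 152 147 144  89  93  93 105 245 253 254 253 252 253 252 252 251 251 244  89  87 133 143 144 141  50
313 119 137 140 135 131  88  85  91 157 244 168 253 174 252 24* 248 23* 22*  90 135 133 172 253  53  50
```

Gear bore and peg line up in x, both near column 318. Lowering in stages.

```bash
python3 -m crank '[[0.6,0,0.01,0.1,0],[0.6,0,0.01,0.2,0],[0.6,0,0.01,0.27,0],[0.6,0,0.01,0.33,0],[0.6,0,0.01,0.35,0],[0.6,0,0.01,0.35,0]]'; python3 -m crank '[[0.6,0,0,0.08,0],[0.6,0,0,0.16,0],[0.6,0,0,0.22,0],[0.6,0,0,0.25,0],[0.6,0,0,0.25,0],[0.6,0,0,0.25,0]]'
```

```text
clock: 28.38
eef_pos: [0.4135, -0.1365, 0.0398]
eef_rot: [-2.162, -2.277, 0.0]
contact_force: [-0.8, -0.7, -2.8]
opening: 0.726
grasp_force: 67.9
clock: 28.88
eef_pos: [0.4139, -0.1368, 0.0154]
eef_rot: [-2.163, -2.278, 0.0]
contact_force: [-0.6, -1.0, -3.0]
opening: 0.724
grasp_force: 67.9
```

```bash
python3 -m crank '[[0.6,0,0,0.01,0],[0.6,0,0,0.02,0],[0.6,0,0,0.02,0],[0.6,0,0,0.02,0]]';  python3 -m crank '[[0.6,0,0,0.01,0],[0.6,0,0,0.02,0],[0.6,0,0,0.02,0],[0.6,0,0,0.02,0]]'
```

```text
clock: 29.22
eef_pos: [0.4142, -0.137, 0.0138]
eef_rot: [2.163, 2.278, 0.0]
contact_force: [0.1, -0.4, -3.7]
opening: 0.727
grasp_force: 67.9
clock: 29.55
eef_pos: [0.4144, -0.1371, 0.0136]
eef_rot: [2.162, 2.278, -0.0]
contact_force: [-8.6, 4.9, 19.1]
opening: 0.721
grasp_force: 70.4
```

Contact at 0.0136, the expected height for the gear on its block. I'll release, rise and check.

```bash
python3 -m crank '[[0.6,0,0,-0.015,0],[0.9,0,0,-0.015,0],[1,0,0,-0.015,0],[1,0,0,-0.015,0],[1,0,0,-0.015,0],[1,0,0,-0.015,0]]'; python3 -m crank '[[1,0,0,-0.1,0],[1,0,0,-0.4,0],[1,0,0,-0.7,0],[1,0,0,-1,0],[1,0,0,-1,0],[1,0,0,-1,0],[1,0,0,-1,0]]'
python3 - <<'E'
from h import *
s=bot.observe();print(s['eef_pos']);c=cam('wrist');hsv=cv2.cvtColor(c['img'],cv2.COLOR_BGR2HSV);cv2.imwrite('pics/end.png',c['img'])
p=proj(c,(.415,-.137,.032)).astype(int);print(p,proj(c,(.4475,-.137,.032)),proj(c,(.415,-.1045,.032)),proj(c,(.415,-.1695,.032)))
for v in range(p[1]-54,p[1]+58,5): print(v,' '.join('%3d'%hsv[v,u,2] if hsv[v,u,1]<90 else '%2d*'%hsv[v,u,0] for u in range(p[0]-60,p[0]+61,5)))
for n in('scene','side'):
    k=cam(n);hs=cv2.cvtColor(k['img'],cv2.COLOR_BGR2HSV);m=cv2.inRange(hs,(110,180,60),(125,255,255));x,y=proj(k,(.54,.5,.04)).astype(int);print('can',np.argwhere(m[y-40:y+40,x-40:x+40]).mean(0)[::-1]+[x-40,y-40])
    a=cv2.imread(f'pics/{n}0.png');m=cv2.inRange(cv2.cvtColor(a,cv2.COLOR_BGR2HSV),(110,180,60),(125,255,255));print(np.argwhere(m[y-40:y+40,x-40:x+40]).mean(0)[::-1]+[x-40,y-40])
E
```

```text
clock: 30.05
eef_pos: [0.414, -0.1369, 0.013]
eef_rot: [-2.163, -2.278, -0.0]
contact_force: [0.7, 0.1, 0.1]
opening: 1.005
grasp_force: 0.0
clock: 30.63
eef_pos: [0.414, -0.1369, 0.1132]
eef_rot: [2.163, 2.278, 0.0]
contact_force: [-0.9, 0.2, 0.2]
opening: 1.004
grasp_force: 0.0
[ 0.4140354  -0.13687131  0.11320604]
[318 201] [358.50517462 203.97405075] [321.16890252 162.4256112 ] [316.82540258 238.68771017]
147  74 118 119 116 115 102 104  98  98  99 101 20* 16* 13* 14* 14* 15* 18* 18* 20* 19* 18* 23* 23* 23*
152  65  72 113 14* 13* 19* 20* 21* 22* 23* 23* 25* 24* 23* 21* 23* 23* 24* 23* 24* 22* 20* 23* 23* 22*
157  63  64 13* 22* 25* 25* 25* 25* 25* 24* 24* 25* 24* 23* 22* 23* 23* 24* 23* 24* 22* 20* 22* 22* 22*
162  63  63 14* 22* 25* 26* 24* 25* 26* 23* 23* 185 23* 23* 22* 23* 22* 24* 24* 24* 22* 21* 23* 22* 22*
167  59  61 14* 13* 13* 14* 25* 22* 14* 252 147 255 164 248 255 19* 16* 24* 23* 23* 22* 22* 22* 23* 22*
172  59  55 15* 14* 14* 13* 14* 159 255 254 255 255 255 255 255 255 229 169 23* 23* 22* 23* 24* 22* 22*
177  87  67  70 14* 14* 14* 143 223 250 214 169 254 255 252 186
[... 1092 characters left out ...]
  61  59 14* 15* 15* 15* 15* 250 253 247 244 248 250 243 225 14* 16* 15* 15* 15* 15* 23* 23*
237  79  67  63  62 14* 15* 15* 15* 16* 16* 249 250 15* 251 14* 15* 15* 14* 15* 14* 15* 18* 23* 23* 24*
242  73  71  64  61 14* 14* 13* 14* 14*  84  96 24* 23* 23* 23* 23* 22* 21* 24* 24* 23* 23* 23* 24* 22*
247  72  73  68  62  64  72  69  63  72  70  94 24* 24* 24* 22* 23* 24* 24* 22* 23* 22* 20* 21* 22* 22*
252  92  73  75  73  71  72  75  71  74  75 21* 24* 24* 23* 22* 22* 21* 23* 24* 24* 24* 22* 23* 23* 21*
257  84  78  80  81  78  77  75  75  81  80 25* 21* 21* 20* 21* 22* 22* 24* 22* 23* 24* 24* 23* 22*  80
can [220.27027027 298.83783784]
[222.66666667 298.33333333]
can [236. 287.]
[236. 287.]
```

The gear spans rows 163 to 237 against a predicted 162 to 239, so it lies flat round the peg on its block. The can has not moved. Handing in.

```bash
python3 -c "
from rig import order
print(order.close_job())"
```

```text
the job is handed in; nothing more can be done
None
```

I handed the job in at about 31 s on the robot's clock: the retainer is in the dish, the sprocket on the thin peg, the bearing in the tray and the gear on the thick peg; the wrist camera showed each lying flat in place and the oil can looked unmoved, but the judging returned no verdict.

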